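# Bring the tumbler's vessel upright by its handwheel and lock it for venting

## Task

The tumbler has finished its run and the steel vessel is to be vented next. Turn it by pushing the spokes of the black handwheel round, spoke after spoke, slowly and gently, with the fingertips and without gripping anything, until the red-capped vent valve on the vessel points straight up; then gently press the yellow locking plunger fully down into its notch so that the shaft stays locked. Push only the handwheel and the plunger, do not touch the vessel or its valve, and leave the machine itself and everything standing around it where it is.

Things in the scene. Friction and masses are not known exactly. Their poses are not given: they have to be found in the camera images.
- tumbler: bench tumbler, 6.5 kg, loose on rubber feet, 270 mm high. Origin on the worktop under the shaft; x runs along the level shaft (155 mm above the origin) from the handwheel (front, -x, towards the robot) to the white drive housing; y left, z up. Along x: handwheel -115 mm, bearing post -82 to -65 (180 mm high), vessel -48 to +8, plunger +26, housing +42 to +98 (128 mm wide, 238 high)
- shaft (a joint): angle (rad) of the shaft that carries handwheel, vessel and locking disc as one piece. 0 or 2 pi = vent valve straight up; grows as the valve goes clockwise seen from the front (from up towards the tumbler's -y side). Starts between 1.75 and 4.53, turns endlessly either way, stays where it is left: 0.22 N m of steady drag (2 to 3 N at a spoke's end)
- handwheel: black spoked wheel, upright, facing the robot, fixed on the shaft; origin at its centre; x along the shaft away from the robot, z turns with it and points the valve's way. Rim: 12 mm round ring, mean diameter 124 mm. Five straight spokes run out past it as 14 mm thick round handles to 117 mm from the centre, at 36, 108, 180, 252 and 324 degrees clockwise (from the front) from the valve's direction
- vessel: steel pressure vessel 52 mm in diameter (56 mm at its aluminium lid), lying across the shaft behind the handwheel; origin on the shaft axis, z axis towards the vent valve; it reaches from -80 mm (round bottom) to +119 mm (top of the valve) along z. Not to be touched
- valve_tip (a point): top of the vent valve: brass, with a red cap 20 mm across, 119 mm from the shaft axis; its z axis is the direction in which the valve points
- plunger_top (a point): centre of the top of the yellow mushroom knob, 32 mm across, of the locking plunger, on a nose of the housing straight above the shaft; up: 275 mm above the worktop, fully down: 261 mm. Pressed straight down from above
- plunger (a joint): travel of the locking plunger (m): 0 = up (start), 0.014 = fully down. Takes 3 to 15 N and stays where it is left. Its pin enters the one V notch of the locking disc only with the valve within about 7 degrees of straight up, and centres the shaft as it goes in; elsewhere it stops on the disc after 3 mm
- knob: the yellow mushroom knob on the plunger's pin, 32 mm across, 16 mm high; origin on its axis, 4 mm under its top. To be pressed with under 30 N, not gripped
- blue_cap_bottle: bottle with blue cap, 56 mm across, 101 mm high, standing to the right; origin at the centre of its underside
- beaker: glass beaker, 72 mm across, 92 mm high, standing to the right; origin at the centre of its underside
- adjustable_wrench: adjustable wrench lying flat in front of the tumbler, 198 mm long, 10 mm thick; origin at the centre of its underside
- vial: small vial with blue cap, 21 mm across, 49 mm high, to the right in front of the tumbler; origin at the centre of its underside

How it is judged:
By the outcome, as a careful person would: the job done as asked, in the order asked, and still so for the second after the job is handed in, with the robot touching nothing.
It also fails if it takes over 61 s, if anything falls off the work surface, if the arm or the gripper's body presses on something with over 40 N, if the wrist force passes 120 N, or if a joint passes its speed limit or range.

## Robot

A 7-joint arm with a two-finger parallel gripper is mounted at the origin on a cart in front of the work surface, level with it; the furniture and walls round the work are solid. World frame = base frame: x ahead of the robot, y to its left, z up, the work surface at z = 0. Lengths are in m, angles in rad, forces in N, time in s.
With the tool pointing down it reaches from about 0.425 to 0.95 m from the base axis. Payload 4.7 kg.
Tool frame: the origin (TCP) lies on the centre line of the jaws, within the pads' length; the fingertips stand robot.nose_length ahead of it and the grasp point (between the pads) lies 8 mm behind it (robot.nose_length is the distance from the TCP to the fingertips, in m); z points along the fingers, y is the line along which they close (so a half turn about z gives the same grasp; the last joint's range is limited). The gripper opens to 85 mm and grips with 20 to 120 N. Pads are 22 mm wide; open, the fingers measure 114 mm over their backs; the gripper's body (76 mm by 85 mm) begins 54 mm behind the grasp point. The pads swing forward as they close: fully open they stand 13 mm farther back than shut.
Start: joints at [1.119, 0.469, -0.049, 1.532, 0.024, 1.141, -0.082], TCP at [0.277, -0.616, 0.242] pointing down, gripper open.
Joint ranges: [-2.59, 2.59], [-0.33, 1.99], [-1.39, 1.29], [0.1, 2.45], [-1.04, 4.18], [0.21, 1.99], [-2.66, 2.66]. Speed limits (rad/s): [2.57, 2.57, 3.14, 3.14, 3.14, 3.14, 3.14].

## Interface

Orientations are given as [roll, pitch, yaw] about the fixed x, y, z axes, in that order (R = Rz(yaw) Ry(pitch) Rx(roll)).
In Python, from plant import robot gives the robot as it stands. Calls block until the motion is done:
- robot.goto(position, orientation): joint-space move of the TCP to a pose.
- robot.move_straight(position, vel=0.15, attitude=None, contact_N=None): straight line of the TCP; attitude=None keeps the orientation; vel is the mean speed in m/s. With contact_N (N) it stops when the force on the tool has changed by that much, and returns True; else False.
- robot.move_joints(angles): joint-space move.
- robot.grip(opening, strength=None): opening from 0.0 (shut) to 1.0 (fully open); strength is the grip in N (None keeps the last); returns when the fingers have stopped.
- robot.sleep(seconds).
- robot.inverse_kinematics(position, orientation): joint angles nearest the present ones, or None.
- robot.sense(): the state.
- robot.grab_frame(name): name is "scene" or "top" or "wrist"; returns a dict with "image" (384x512x3 uint8, red, green, blue), "range_z" (384x512 float32, m along the optical axis (not along the pixel's ray), 0 where there is no reading), "fx", "fy", "cx", "cy" (pixels), "R" (3x3) and "t" (3): a world point X has camera coordinates R X + t. Camera axes: x right, y down, z forward; pixel columns grow to the right and rows downward; lengths in m; the calibration is good to about 2 mm. A picture is of the moment at which its call begins.
A pose or a line that the arm cannot do raises robot.IKError and nothing moves.
- robot.close_job(): hands the job in; it is judged then, once.
The state is a dict: "t": time; "joint_pos": joint angles; "joint_velocities": joint speeds; "effort": joint torques, N m; "tcp_pos": TCP position; "tcp_rot": TCP orientation; "wrist_force": force on the tool from outside, world axes, zero at the start; "torque": the same for the moment, N m; "opening": opening from 0.0 (shut) to 1.0 (fully open); "gripper_force": force on a finger pad.
Only numpy, scipy, OpenCV 4.12 (cv2) and the standard library are available. Lean on these libraries where they do the work, as an engineer would, in place of code of your own. Each camera call takes 0.05 s, during which the arm holds its last target. There are 200 camera calls.

## Working session

There is one attempt and no reset: what is moved stays moved. The work goes in short steps, each a Python script; the robot and the scene stay as the last script left them, time stands still between calls to the robot, and variables do not carry over. Pictures are saved under pics/ and viewed, at most 10 in all, crops included, and the job is handed in when it is done.

```bash
ls; mkdir -p pics; python3 - <<'E'
from plant import robot
import cv2,numpy as np
for n in("scene","top"):
    f=robot.grab_frame(n); np.savez(f'pics/{n}0.npz',**f)
    cv2.imwrite(f'pics/{n}0.png',cv2.resize(f['image'][:,:,::-1],(800,600),interpolation=cv2.INTER_CUBIC))
    print(n,f['fx'],-f['R'].T@f['t'],f['R'].round(2).tolist())
print(robot.nose_length,robot.sense())
E
```

```text
pics
scene 410.6468343030493 [ 0.00869067 -1.1246697   0.54681711] [[0.84, -0.54, -0.01], [-0.22, -0.34, -0.91], [0.49, 0.77, -0.41]]
top 490.19758817761885 [ 0.2134864  -0.39287423  1.48015483] [[0.02, -1.0, 0.01], [-0.98, -0.02, -0.18], [0.18, -0.0, -0.98]]
0.011 {'t': 0.1, 'joint_pos': array([ 1.11909183,  0.46937087, -0.04861751,  1.53357802,  0.02407773,
        1.14101667, -0.08228633]), 'joint_velocities': array([-0.00045023, -0.00182201,  0.00060538, -0.00249302,  0.0001522 ,
        0.00056949, -0.00024751]), 'effort': array([ 2.73847281e-04, -5.11517143e+01, -4.73345560e-02, -2.38391769e+01,
        1.07551142e-02,  4.35473659e-03,  1.28410835e-05]), 'tcp_pos': array([ 0.27678553, -0.6150787 ,  0.24135812]), 'tcp_rot': array([-3.13980448e+00,  3.27728062e-05,  4.22858118e-01]), 'wrist_force': array([-0.19517837, -0.76655714, -0.60681475]), 'torque': array([-0.02260159, -0.02596043,  0.00653137]), 'gripper_force': 0.0, 'opening': 1.000784279047099}
```

View pics/scene0.png

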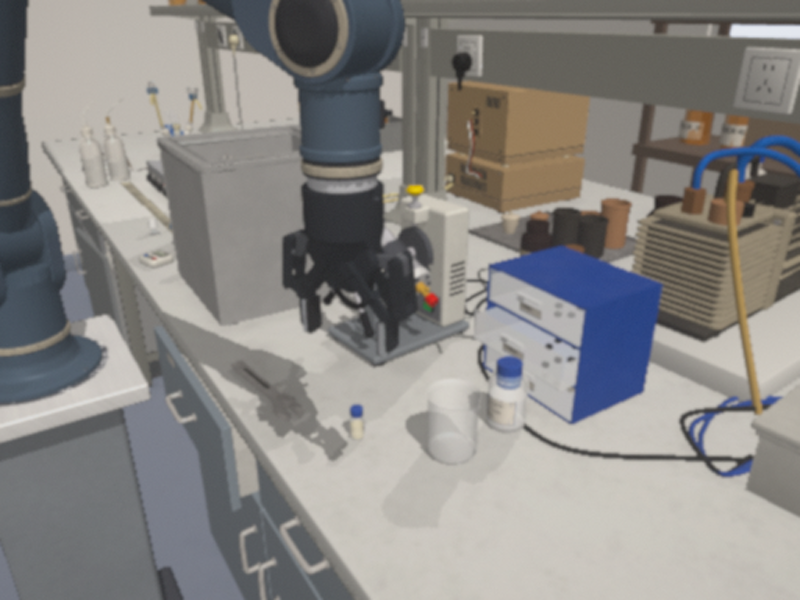

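View pics/top0.png

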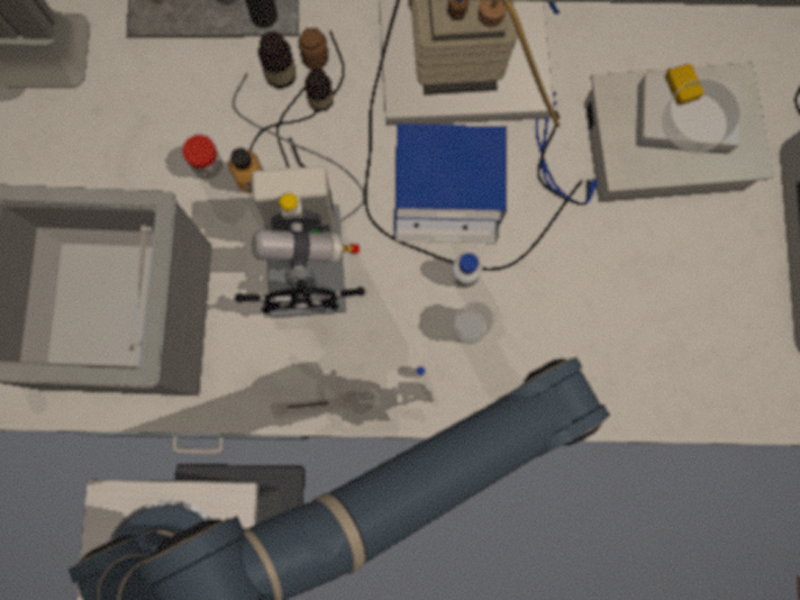

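The scene picture shows the wheel hidden by the gripper. In the top picture the knob is at about (289,202), the red cap at (352,248), and the spoke ends at (240,298) and (362,292). The valve points to the right (-y). I'll measure these with depth.

```bash
cat > h.py <<'E'
import numpy as np,cv2
from plant import robot
def cloud(f):
    v,u=np.mgrid[:384,:512]; z=f['range_z']
    P=np.stack([(u-f['cx'])/f['fx']*z,(v-f['cy'])/f['fy']*z,z],-1)
    return (P-f['t'])@f['R']   # R^T (P-t)
def hsv(f): return cv2.cvtColor(np.ascontiguousarray(f['image']),cv2.COLOR_RGB2HSV).astype(int)
E
python3 - <<'E'
from h import *
f=dict(np.load('pics/top0.npz')); X=cloud(f); H=hsv(f); ok=f['range_z']>0
x,y,z=X[...,0],X[...,1],X[...,2]
v,u=np.mgrid[:384,:512]; k=1.5625
box=lambda a,b,c,d:(u>a/k)&(u<b/k)&(v>c/k)&(v<d/k)&ok
S,V=H[...,1],H[...,2]
m=box(270,310,190,220)&(H[...,0]>18)&(H[...,0]<35)&(S>120); print('knob',m.sum(),np.median(X[m],0), X[m&(z>.262)].mean(0))
r=box(340,370,235,262)&((H[...,0]<8)|(H[...,0]>170))&(S>120); print('red',r.sum(),np.median(X[r],0),X[r].min(0),X[r].max(0))
h=box(240,340,160,215)&(abs(z-.238)<.006); pts=X[h][:,:2].astype(np.float32); rc=cv2.minAreaRect(pts*1000); print('housing',h.sum(),rc, X[h].mean(0))
b=box(230,375,280,312)&(V<70)&(z>.05)
w=X[b]; print('wheel',b.sum(),w.min(0),w.max(0)); 
c=w.mean(0);A=np.polyfit(w[:,1],w[:,0],1);print(A,c)
ib=b.astype(int)
for uu in range(150,238,5):
    mm=b&(u==uu)
    if mm.any(): print(uu,X[mm].mean(0).round(3))
for n,a in(('post',box(280,320,255,300)&(abs(z-.18)<.01)),('vial',box(412,430,362,380)&(z>.04)),('beaker',box(450,495,300,345)&(z>.08)),('bottle',box(450,485,250,285)&(z>.09)),('wrench',box(270,440,385,415)&(z>.005)&(z<.02)),('sinkwall',box(150,212,190,400)&(z>.05))):
    if a.any(): print(n,a.sum(),X[a].mean(0).round(3),X[a].min(0).round(3),X[a].max(0).round(3))
c1=cv2.resize(f['image'][110:215,145:250,::-1],(600,600),interpolation=cv2.INTER_CUBIC);cv2.imwrite('pics/c1.png',c1)
E
```

```text
knob 108 [ 0.61437857 -0.23263783  0.27283573] [ 0.61430234 -0.23314275  0.27249622]
red 22 [ 0.57821844 -0.33890353  0.11826241] [ 0.57215866 -0.34465338  0.10966056] [ 0.58905715 -0.33309232  0.1235783 ]
housing 908 ((644.638427734375, -230.9119873046875), (82.85517120361328, 126.74952697753906), 5.101975440979004) [ 0.65592838 -0.22991066  0.23700475]
wheel 641 [ 0.45969085 -0.3570704   0.06351093] [ 0.51473637 -0.14306887  0.2745467 ]
[-0.09213402  0.45299295] [ 0.47591313 -0.24877     0.1703162 ]
155 [ 0.465 -0.154  0.206]
160 [ 0.467 -0.166  0.198]
165 [ 0.469 -0.178  0.193]
170 [ 0.468 -0.184  0.143]
175 [ 0.469 -0.199  0.15 ]
180 [ 0.471 -0.216  0.175]
185 [ 0.482 -0.227  0.16 ]
190 [ 0.474 -0.249  0.227]
195 [ 0.474 -0.261  0.221]
200 [ 0.489 -0.267  0.15 ]
205 [ 0.478 -0.282  0.15 ]
210 [ 0.478 -0.295  0.147]
215 [ 0.478 -0.307  0.102]
220 [ 0.482 -0.324  0.178]
225 [ 0.483 -0.338  0.182]
230 [ 0.485 -0.352  0.184]
post 149 [ 0.513 -0.241  0.175] [ 0.471 -0.266  0.17 ] [ 0.548 -0.213  0.188]
vial 30 [ 0.362 -0.466  0.048] [ 0.355 -0.474  0.043] [ 0.37  -0.459  0.054]
beaker 106 [ 0.461 -0.568  0.088] [ 0.42  -0.598  0.08 ] [ 0.489 -0.528  0.1  ]
bottle 133 [ 0.56  -0.551  0.099] [ 0.542 -0.568  0.09 ] [ 0.58  -0.533  0.108]
wrench 471 [ 0.301 -0.294  0.009] [ 0.279 -0.501  0.005] [ 0.337 -0.185  0.017]
sinkwall 3974 [ 0.462 -0.047  0.223] [ 0.302 -0.061  0.05 ] [0.617 0.033 0.323]
```

View pics/c1.png

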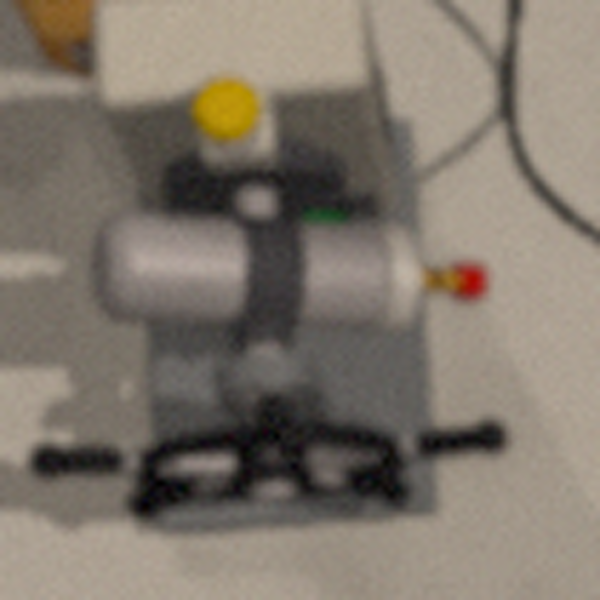

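The measurements agree with the given sizes: yaw is about 5.2°, the origin about (0.588,-0.235), and the valve about 110° clockwise. That puts the spokes at 2°, 74°, 146°, 218° and 290°. I'll turn the wheel counter-clockwise 110° in two leftward pushes over the top with the fingers shut and pointing down: the 2° spoke to -45°, then the next spoke to just short of -36°.

```bash
cat >> h.py <<'E'
YAW=np.radians(5.2); EX=np.array([np.cos(YAW),np.sin(YAW),0]); ER=np.array([np.sin(YAW),-np.cos(YAW),0]); UZ=np.array([0,0,1.])
O=np.array([.6144,-.2330,0])-.026*EX; HUB=O-.115*EX+.155*UZ
ATT=[np.pi,0,YAW]; HALF=.0145; NOSE=robot.nose_length
def at(s,h): return HUB+ER*s+UZ*(h+NOSE)          # TCP for fingertip centre at s right, h up of the hub
def push(deg,rc=.09):                             # finger's left flank/corner on the right side of the spoke at deg
    p=np.radians(deg); s,c=np.sin(p),np.cos(p)
    if deg>0: return at(.117*s+.007*c+HALF, rc*c)
    return at(rc*s+.007*c+HALF, rc*c-.007*s)
def run(degs,vel=.04,N=15):
    for d in degs:
        hit=robot.move_straight(push(d),vel=vel,contact_N=N); q=robot.sense()
        print(d,hit,q['wrist_force'].round(1),round(q['t'],1))
        if hit: return False
    return True
def snap(n,name):
    f=robot.grab_frame(n); np.savez(f'pics/{name}.npz',**f); return f
def valve(f):
    X=cloud(f);H=hsv(f)
    m=((H[...,0]<8)|(H[...,0]>172))&(H[...,1]>120)&(f['range_z']>0)
    D=X-(O-.020*EX+.155*UZ); a=D@EX; s=D@ER; h=D[...,2]; r=np.hypot(s,h)
    m&=(abs(a)<.02)&(r>.09)&(r<.13)
    if m.sum()<4: print('no red',m.sum());return
    print('valve',m.sum(),np.degrees(np.arctan2(np.median(s[m]),np.median(h[m]))).round(1),'r',np.median(r[m]).round(3),'a',np.median(a[m]).round(3))
E
python3 - <<'E'
from h import *
valve(dict(np.load('pics/top0.npz')))
for d in(45,10,-45): print(robot.inverse_kinematics(push(d),ATT))
robot.grip(0.0,20)
p=robot.sense()['tcp_pos']; robot.move_straight([p[0],p[1],.38],vel=.2)
a=push(12); a[2]=.36
robot.goto(a,ATT); valve(snap('scene','s1')); print(robot.sense()['t'],robot.sense()['wrist_force'])
f=snap('scene','s2'); cv2.imwrite('pics/s2.png',cv2.resize(f['image'][80:270,150:350,::-1],(600,570),interpolation=cv2.INTER_CUBIC))
E
```

```text
valve 22 109.7 r 0.11 a 0.0
[ 0.61567468  0.35217016 -0.08150608  1.74205491  0.03240589  1.04866989
 -0.95705427]
[ 0.56921565  0.27127907 -0.12673611  1.79622206  0.03848531  1.07647269
 -1.05123743]
[ 0.50914398  0.22102418 -0.21724003  1.91584269  0.05581093  1.01046058
 -1.2126935 ]
valve 49 111.2 r 0.117 a -0.005
3.1833 [ 0.98309972 -0.20461759  0.51514177]
```

View pics/s2.png

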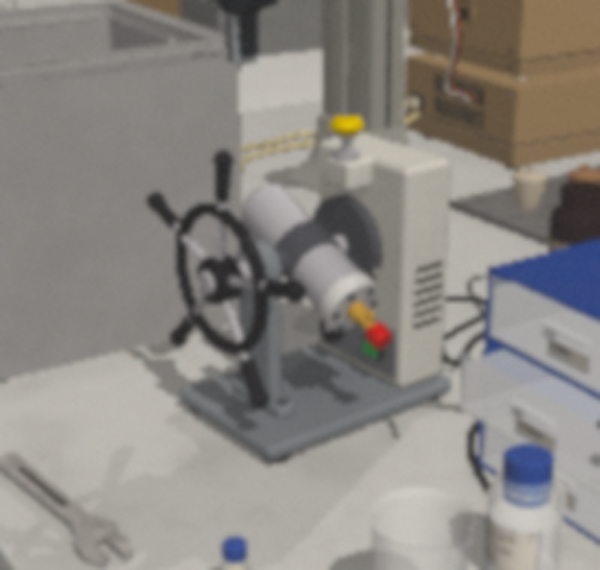

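The wheel is in clear view: spokes up at (222,170) and right at (290,290), the valve at lower right (378,335), fingers above at (240,50). This confirms about 110°, so I'll make the first push.

```bash
python3 - <<'E'
from h import *
a=push(14); robot.move_straight(a,vel=.12,contact_N=12)
ok=run(range(6,-46,-8)); valve(snap('scene','s3')); valve(snap('top','t3'))
E
```

```text
6 False [ 1.1 -0.1  0.4] 4.8
-2 False [ 0.8 -1.  -0.2] 5.4
-10 False [-0.6  0.6  0.7] 5.8
-18 False [-0.4  0.  -1.1] 6.3
-26 False [0.3 0.2 1. ] 6.8
-34 False [-0.4 -0.6 -0.2] 7.2
-42 False [ 0.4 -0.5 -0.5] 7.7
valve 50 69.7 r 0.119 a -0.005
valve 36 65.6 r 0.114 a 0.002
```

```bash
python3 - <<'E'
from h import *
c=push(-42)+ER*.006; c[2]=.33   # off the spoke and up
b=push(46); b[2]=.33
robot.move_straight(push(-42)+ER*.006,vel=.05)
robot.move_straight(c,vel=.15); robot.move_straight(b,vel=.15); robot.move_straight(push(46),vel=.12,contact_N=12)
run([38,31,24,16,8,0,-8,-16,-24,-30,-34],vel=.035)
valve(snap('scene','s4')); valve(snap('top','t4'))
f=snap('scene','s5'); cv2.imwrite('pics/s5.png',cv2.resize(f['image'][80:270,150:350,::-1],(600,570),interpolation=cv2.INTER_CUBIC))
E
```

```text
38 False [ 0.3 -0.5  0.5] 11.4
31 False [0.2 0.4 0.5] 12.0
24 False [ 0.2 -3.7  2.9] 12.5
16 False [-1.  -1.6  0.4] 13.1
8 False [-0.2  0.1  0.5] 13.7
0 False [-0.2  0.5 -0.1] 14.3
-8 False [0.1 0.4 0.1] 14.8
-16 False [ 0.4  0.  -0.6] 15.3
-24 False [0.5 0.1 0.1] 15.8
-30 False [ 1.1  0.6 -0.2] 16.3
-34 False [-1.2  0.4  1. ] 16.6
valve 45 8.5 r 0.114 a -0.006
valve 40 4.8 r 0.118 a 0.0
```

View pics/s5.png

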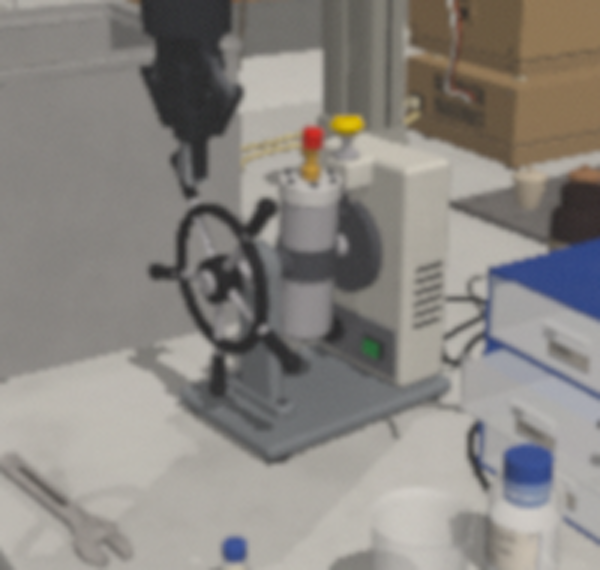

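The valve is almost up, with the cap at (313,138). It is about 4–5° short, so I'll nudge it on and measure again.

```bash
python3 - <<'E'
from h import *
run([-36,-38],vel=.02); valve(snap('top','t5'))
robot.move_straight(push(-38)+ER*.006,vel=.05)
c=push(-38)+ER*.006; c[2]=.35; robot.move_straight(c,vel=.12)
for i in range(3): valve(snap('top','t6'))
valve(snap('scene','s6')); f=dict(np.load('pics/t6.npz'))
print(robot.sense()['t'])
X=cloud(f);H=hsv(f);m=(H[...,0]>18)&(H[...,0]<35)&(H[...,1]>120)&(X[...,2]>.25)&(X[...,2]<.29)&(abs(X[...,0]-.614)<.03)&(abs(X[...,1]+.233)<.03)&(f['range_z']>0)
print(m.sum(),X[m].mean(0))
cv2.imwrite('pics/t6.png',cv2.resize(f['image'][110:215,145:250,::-1],(600,600),interpolation=cv2.INTER_CUBIC))
E
```

```text
-36 False [ 0.2 -1.6  0.6] 17.1
-38 False [ 0.  -0.7  1.8] 17.4
valve 41 1.2 r 0.118 a 0.0
valve 41 1.2 r 0.118 a -0.0
valve 40 1.1 r 0.117 a 0.001
valve 42 1.3 r 0.118 a 0.001
valve 41 5.3 r 0.112 a -0.006
18.9333
102 [ 0.61418436 -0.23329259  0.27309714]
```

View pics/t6.png

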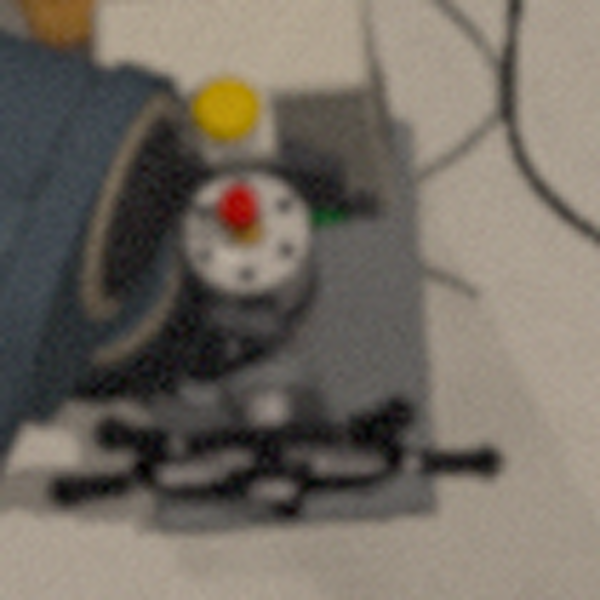

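The cap at (238,207) sits over the lid and reads 1.2°, inside the notch's capture range. The machine hasn't moved. Now I'll press the plunger.

```bash
python3 - <<'E'
from h import *
K=np.array([.615,-.2331,0])
robot.move_straight(K+UZ*.35,vel=.12)
robot.move_straight(K+UZ*(.281+NOSE),vel=.08,contact_N=5)
f0=robot.sense()['wrist_force']
for zt in np.arange(.277,.2565,-.002):
    hit=robot.move_straight(K+UZ*(zt+NOSE),vel=.012,contact_N=22); q=robot.sense()
    F=(q['wrist_force']-f0).round(1); print(round(zt,3),hit,F,'tip',round(q['tcp_pos'][2]-NOSE,4),round(q['t'],1))
    if hit or F[2]>22: break
valve(snap('scene','s7'))
E
```

```text
0.277 False [-0.6  1.3  1.4] tip 0.277 21.6
0.275 False [ 0.4 -0.1  0.6] tip 0.275 22.0
0.273 False [-0.7  1.2  2.5] tip 0.2731 22.3
0.271 False [-0.3  0.4  2.5] tip 0.2709 22.6
0.269 False [-0.4  0.6  2.7] tip 0.2688 22.9
0.267 False [0.1 0.4 2.3] tip 0.2668 23.2
0.265 False [0.1 0.2 1.6] tip 0.2648 23.6
0.263 False [ 1.  -0.   3.2] tip 0.2628 23.9
0.261 False [-0.3  0.4  3.1] tip 0.261 24.2
0.259 False [-1.8  1.1  8.7] tip 0.2608 24.5
0.257 False [-5.6  1.8 16.2] tip 0.2606 24.8
valve 41 5.6 r 0.112 a -0.005
```

```bash
python3 - <<'E'
from h import *
K=np.array([.615,-.2331,0])
print(robot.move_straight(K+UZ*(.2555+NOSE),vel=.01,contact_N=5),robot.sense()['wrist_force'],robot.sense()['tcp_pos']-NOSE)
robot.move_straight(K+UZ*(.263+NOSE),vel=.03); robot.move_straight(K+UZ*.38,vel=.12)
a=K+UZ*.40; robot.goto([.45,-.42,.40],ATT)
f=snap('top','t8');valve(f);X=cloud(f);H=hsv(f)
m=(H[...,0]>18)&(H[...,0]<35)&(H[...,1]>120)&(X[...,2]>.24)&(X[...,2]<.29)&(abs(X[...,0]-.614)<.03)&(abs(X[...,1]+.233)<.03)&(f['range_z']>0)
print(m.sum(),X[m].mean(0),robot.sense()['t'],robot.sense()['wrist_force'])
cv2.imwrite('pics/t8.png',cv2.resize(f['image'][110:260,145:345,::-1],(800,600),interpolation=cv2.INTER_CUBIC))
E
```

```text
True [-0.49856507 -0.41912857  5.64241001] [ 0.60406417 -0.24409168  0.26084176]
valve 41 1.3 r 0.119 a -0.0
103 [ 0.61466608 -0.23319111  0.25841282] 27.3917 [-0.0805269   0.17375254 -0.94649486]
```

View pics/t8.png

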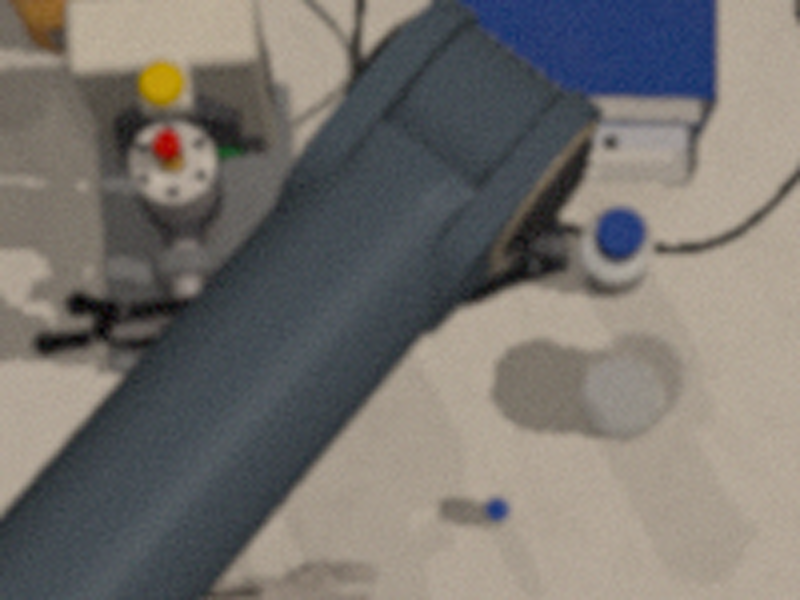

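The valve is up (cap at (167,145)). The knob at (162,83) dropped 14.7 mm, from 0.2731 to 0.2584, so the plunger is fully down. The machine and surrounding items are unmoved, and the robot is clear of everything.

```bash
python3 -c "
from plant import robot
print(robot.close_job())"
```

```text
the job is handed in; nothing more can be done
None
```

The vent valve points straight up (measured within about 1°), the plunger is pressed fully down so the shaft is locked, and the job was handed in at about 27 s with the robot clear of everything.

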